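Draw the mesh strainer from its housing with tongs

TASK

Service the in-line strainer: take the brass strainer housing, which stands upright with the strainer in its open end, lay it on its side in the two V-supports of the blue cradle with its foot flange just outside one support, and let go of it. Then take the spring tongs by their red grips, close their jaws on the strainer's knob, draw the strainer right out of the housing and hold it up in the tongs, at least 15 cm above the bench, for inspection; finish while still holding it there. Only the tongs may touch the strainer, never the gripper or arm; leave the housing lying in the cradle and the tin, the black tape roll and the tape measure where they are.

Things in the scene. Friction and masses are not known exactly. Their poses are not given: they have to be found in the camera images.
- cradle: Fixed cradle: grey base plate 84 x 90 x 10 mm (x, y, z) with two blue blocks with black 90-degree V faces, each 10 mm long in y, centred at y = -28 and +28 mm, tops at 36 mm, 57 mm wide in x; 46 mm free between them. Origin under the centre of the plate, z up; the Vs run along its y. The housing may lie either way round.
- cradle_axis (a point): Point 45 mm above the bench, over the cradle's middle, axes as the cradle's: the axis of the housing lying in the Vs passes here along y.
- housing: Loose brass housing, round, 40 mm diameter, 88 mm long, about 0.35 kg, upright at the start. Origin at the centre of its closed end, z along its axis to the open end. Foot flange 52 mm diameter at z = 0 to 6 mm; plain 40 mm above it. 28 mm bore from z = 44 mm to the open end. In the cradle the foot hangs just outside one support: origin about 42 mm (37 to 54) from the cradle's middle along y.
- housing_mouth (a point): Centre of the housing's open end, on its axis, 88 mm from the closed end. It stands out beyond the second support when the housing lies right; the foot flange behind the first support stops the housing from following an outward pull.
- strainer: Loose mesh strainer, about 0.05 kg: mesh basket 23 mm diameter, 36 mm long, loose in the bore; flange 34 mm diameter, 3 mm thick, resting on the open end; knob 16 mm diameter, 26 mm long, standing out of it. Origin at the centre of the flange's underside, z along its axis to the knob. It slides out freely if the open end points below level; clear of the bore once drawn out 36 mm.
- strainer_knob (a point): Point on the knob's axis, 18 mm from the flange's underside (the knob runs from 3 to 29 mm): where the tongs hold it. With the housing lying, the strainer sags about 2 mm in the bore.
- tongs: Loose spring tongs, 0.1 kg, 223 mm long, lying on edge, 24 mm high. Origin under the middle of the red grips, x forward to the jaws, z up. Two flat arms, left (+y) and right (-y), turn about pins at x = -100 mm, sprung open. Red grips at x = -26 to 26 mm, z = 0 to 24 mm, 43 mm over their outer faces when open. Squeezing the grips closes the jaws.
- tongs_jaws (a point): Point midway between the jaws: 82 mm ahead of the grips' middle, 12 mm above the lower edge. Jaw blades reach 13 mm ahead of and behind it, 16 mm high, 36 mm apart inside when open. Clamping the knob takes the grips to about 32 mm over their outer faces.
- tongs_left (a joint): Closing angle of one arm (the other follows alike), rad: 0 open, about 0.055 with the knob between the jaws, 0.094 shut and empty. The springs press each grip with 6 N when open, 7 N at 39 mm over the grips (jaws part open: enough to carry the tongs), 9 N on the knob; of further squeeze about half reaches the jaws.
- tin_screws: Round tin of screws, 75 mm diameter, 46 mm high, loose; origin under its centre. Leave it.
- tape_black: Roll of black tape, 69 mm diameter, 19 mm high, loose; origin under its centre. Leave it.
- measure: Yellow tape measure, 65 x 70 x 35 mm, loose; origin under its centre. Leave it.
Things that resemble listed ones, but are neither listed nor needed, are in the scene too. Several things have the shape of the housing; the one meant has the colours described above.

How it is judged:
By the outcome, as a careful person would: the job done as asked, in the order asked, and still so for the second after the job is handed in, while the arm keeps its last pose, push and grip.
It also fails if it takes over 64 s, if anything falls off the work surface, if the arm or the gripper's body presses on something with over 40 N, if the wrist force passes 120 N, or if a joint passes its speed limit or range.

ROBOT

A 6-joint arm with a two-finger parallel gripper is mounted at the origin on a cart in front of the work surface, level with it; the furniture and walls round the work are solid. World frame = base frame: x ahead of the robot, y to its left, z up, the work surface at z = 0. Lengths are in m, angles in degrees, forces in N, time in s.
With the tool pointing down it reaches from about 0.4 to 0.825 m from the base axis. Payload 7 kg.
Tool frame: the origin (TCP) lies at the very end of the fingers, on their centre line; the grasp point (between the pads) lies 19 mm behind it; z points along the fingers, y is the line along which they close (so a half turn about z gives the same grasp; the last joint's range is limited). The gripper opens to 85 mm and grips with 20 to 120 N. Pads are 22 mm wide; open, the fingers measure 114 mm over their backs; the gripper's body (76 mm by 85 mm) begins 54 mm behind the grasp point. The pads swing forward as they close: fully open they stand 13 mm farther back than shut.
Start: joints at [-53.107, 20.546, 0.682, 0, -70.136, -16.507], TCP at [0.235, -0.633, 0.202] pointing down, gripper open.
Joint ranges: [-176.03, 176.03], [-82.01, 121.73], [-58.28, 71.71], [-173.87, 95.51], [-174.79, -0.11], [-173.66, 173.66]. Speed limits (degrees/s): [136.94, 136.94, 172.46, 180, 180, 180].

INTERFACE

Orientations are given as [roll, pitch, yaw] about the fixed x, y, z axes, in that order (R = Rz(yaw) Ry(pitch) Rx(roll)).
In Python, from workcell import r gives the robot as it stands.
- The arm moves only by the tool send_rows, never from a script. Its argument "plan" is a list of rows, each a list of 6 numbers: the shift along the tool's x, y, z in units of 0.02 m (1.0 is 0.02 m), then the turn, a rotation vector about the tool's x, y, z in units of 0.15 rad (1.0 is 0.15 rad). A call has 1 to 5 rows; each row shifts and turns the commanded pose from where the row before left it, along the tool's axes as they then stand; what a row does not reach is not made up. A row lasts 1/10 s, in which the tool goes at most 50 mm and 8.59 degrees, less where a joint would pass 70% of its speed; a pose out of reach is approached as far as the arm can. A call with a number of a shift or a turn outside -1 to 1 is refused whole. A call with a gripper value outside its range is refused whole. "grip" is the closure, from -1 (fully open) to 1 (shut), so that 0 is half open, set as the call begins (left out, the last holds). The fingers move at their own pace and stop on an object; the grip force is fixed at half the most. Time passes only in rows, so rows that do not move let the fingers close. It gives the time, the measured TCP pose, the force, the opening and the grip force at its end, in the units of the state.
- r.read_state(): the state, without advancing time (a new reading comes with each control period).
- r.read_camera(name): name is "scene" or "top" or "wrist"; returns a dict with "frame" (400x640x3 uint8, red, green, blue), "depth" (400x640 float32, m along the optical axis (not along the pixel's ray), 0 where there is no reading), "fov_y" (degrees; the focal length in pixels is half the picture's height over the tangent of half this angle, whatever the lens; pixels are square), "cx", "cy" (the principal point, pixels), "R" (3x3) and "t" (3): a world point X has camera coordinates R X + t; the wrist camera has in their place "tool_from_camera" (4x4, takes a point from camera to tool coordinates, whose origin is the TCP and whose axes are the flange's). Camera axes: x right, y down, z forward; pixel columns grow to the right and rows downward; lengths in m; the calibration is good to about 2 mm. A picture is of the moment at which its call begins: read the wrist's pose just before it.
- r.hand_in(): hands the job in; it is judged then, once.
The state is a dict: "t": time; "joints": joint angles; "qvel": joint speeds; "joint_efforts": joint torques, N m; "tool_pos": TCP position; "eef_rot": TCP orientation; "wrist_force": force on the tool from outside, world axes, zero at the start; "ft_torque": the same for the moment, N m; "finger_gap": opening from 0.0 (shut) to 1.0 (fully open); "gripper_force": force on a finger pad.
Only numpy, scipy, OpenCV 4.12 (cv2) and the standard library are available. Lean on these libraries where they do the work, as an engineer would, in place of code of your own. Each camera call takes 0.05 s, during which the arm holds its last target. There are 200 camera calls.

## Working session

There is one attempt and no reset: what is moved stays moved. The work goes in short steps, Python scripts to look and compute and a tool call to move; the robot and the scene stay as the last step left them, time stands still between calls to the robot, and variables do not carry over. Pictures are saved under pics/ and viewed, at most 10 in all, crops included, and the job is handed in when it is done.

Besides the shell and the picture viewer there is one more tool, called after "Call:" in YAML: its name, and indented under it one key for each argument. send_rows: Moves the arm, as the interface text tells. Its arguments: {"type":"object","properties":{"plan":{"type":"array"},"grip":{"type":"number"}},"required":["plan"]}

```bash
ls; mkdir -p pics
cat > h.py <<'E'
import numpy as np,cv2
from workcell import r
from scipy.spatial.transform import Rotation as Ro
def px(c,u,v,z=None):
    # pixel -> world using depth, or plane z
    f=200/np.tan(np.radians(c["fov_y"]/2))
    d=np.array([(u-c["cx"])/f,(v-c["cy"])/f,1.0])
    if "R" in c: R,t=c["R"],c["t"]; o=-R.T@t; w=R.T@d
    else: T=c["T"]; o=T[:3,3]; w=T[:3,:3]@d
    if z is None: return o+w*float(c["depth"][int(round(v)),int(round(u))])
    return o+w*(z-o[2])/w[2]
def cam(n):
    s=r.read_state(); c=r.read_camera(n)
    if n=="wrist":
        T=np.eye(4);T[:3,:3]=Ro.from_euler("xyz",s["eef_rot"],degrees=True).as_matrix();T[:3,3]=s["tool_pos"]
        c["T"]=T@np.asarray(c["tool_from_camera"])
    return c
def save(c,n,box=None,k=1):
    im=c["frame"][:,:,::-1]
    if box: im=im[box[1]:box[3],box[0]:box[2]]
    cv2.imwrite("pics/"+n,cv2.resize(im,None,fx=k,fy=k,interpolation=cv2.INTER_CUBIC))
E
python3 - <<'E'
from h import *
import pickle
print(r.read_state())
for n in("top","scene","wrist"):
    c=cam(n);save(c,n+".png",k=1.25);pickle.dump(c,open(n+".pkl","wb"))
    print(n,c["fov_y"],c["cx"],c["cy"],c.get("R"),c.get("t"),c.get("tool_from_camera"))
E
```

```text
pics
{'t': 0.0, 'joints': array([-5.31092248e+01,  2.05946232e+01,  6.32915876e-01, -2.03018125e-02,
       -7.01364585e+01, -1.65069648e+01]), 'qvel': array([-0.06360656,  0.0191361 , -0.0420176 , -0.09019976, -0.0303064 ,
        0.06186283]), 'joint_efforts': array([-6.72769802e-04, -5.83315837e+01,  2.93422115e+01,  6.93632796e+00,
       -5.85034228e-03,  3.34490460e-05]), 'tool_pos': array([ 0.23488758, -0.63223385,  0.20122066]), 'eef_rot': array([ 1.79900457e+02, -9.59672977e-03, -1.59623096e+02]), 'wrist_force': array([-1.35284633,  0.81589184, -0.45285215]), 'ft_torque': array([-0.00201344, -0.0300883 ,  0.03343178]), 'gripper_force': 0.0, 'finger_gap': 1.0021765123266646}
top 56.32588905215051 322.4363848515376 197.07843669962563 [[ 5.79188238e-05 -9.99999383e-01 -1.10960265e-03]
 [-9.85025569e-01  1.34253230e-04 -1.72408266e-01]
 [ 1.72408309e-01  1.10297267e-03 -9.85024953e-01]] [-0.04368776  0.57204583  1.29825279] None
scene 56.95315314452659 321.1589836318681 201.12240419238546 [[-0.71036582 -0.70381684 -0.00471791]
 [-0.54831281  0.55759269 -0.62325232]
 [ 0.44128615 -0.44015026 -0.78200658]] [0.35605948 0.38191085 0.92151978] None
wrist 70.07366328284411 322.7885580575184 198.5516687732684 None None [[ 1.12643412e-03 -9.49622371e-01 -3.13394455e-01  8.11571352e-02]
 [ 9.99998837e-01  7.47392292e-04  1.32960990e-03 -1.55228585e-04]
 [-1.02839870e-03 -3.13395588e-01  9.49622108e-01 -1.71234889e-01]
 [ 0.00000000e+00  0.00000000e+00  0.00000000e+00  1.00000000e+00]]
```

View pics/top.png

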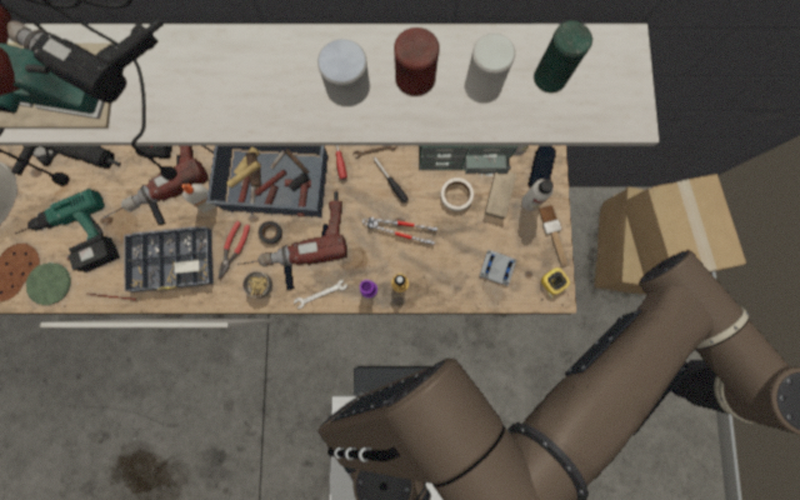

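View pics/scene.png

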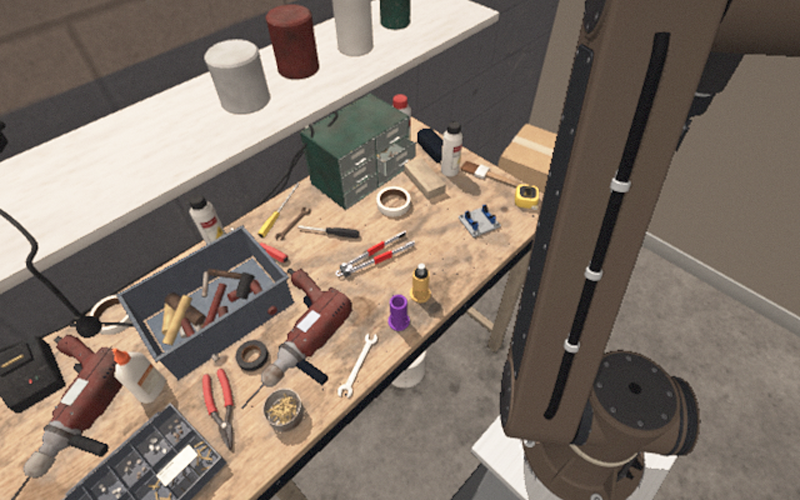

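Top picture (800x500): brass housing with dark strainer knob at (400,285). Candidates for it are the purple lookalike at (368,288) and the brass one at (400,285), so I choose the brass one. Cradle is at (498,267). Tongs run from their jaws (372,225) to the tail (437,240), with the red grips near (412,230). Tin is at (258,285), black tape (270,232), measure (556,281). One close crop to check the choice.

Run:
```python
from h import *
import pickle
c=pickle.load(open("top.pkl","rb"))
save(c,"crop.png",(280,155,470,255),4.2)
f=200/np.tan(np.radians(c["fov_y"]/2))
print("f",f)
H,W=c["depth"].shape
vv,uu=np.mgrid[160:255,280:470]
P=np.array([[px(c,u,v) for u in range(280,470)] for v in range(160,255)])
np.save("P.npy",P)
# housing cluster
im=c["frame"][160:255,280:470].astype(int)
m=(P[...,2]>.02)
n,l,st,ce=cv2.connectedComponentsWithStats(m.astype(np.uint8))
for i in range(1,n):
    if st[i,4]>15: 
        q=P[l==i]; print(st[i],q.mean(0).round(3),q.min(0).round(3),q.max(0).round(3))
```

```text
f 373.57836895552595
[74  0 24  8 73] [ 0.702 -0.203  0.025] [ 0.69  -0.248  0.02 ] [ 0.718 -0.162  0.03 ]
[108   0  20  15 233] [ 0.691 -0.323  0.034] [ 0.662 -0.358  0.02 ] [ 0.716 -0.287  0.042]
[138   0  20   8 105] [ 0.695 -0.42   0.067] [ 0.688 -0.448  0.022] [ 0.716 -0.401  0.126]
[14 14  6  8 31] [0.651 0.053 0.024] [0.636 0.044 0.02 ] [0.664 0.062 0.031]
[38 17 14  4 26] [ 0.646 -0.05   0.023] [ 0.641 -0.075  0.02 ] [ 0.653 -0.027  0.029]
[36 26 15  7 32] [ 0.585 -0.046  0.151] [ 0.34  -0.072  0.021] [ 0.618 -0.02   1.377]
[109  44   7  15  44] [ 0.524 -0.296  0.029] [ 0.498 -0.309  0.02 ] [ 0.549 -0.284  0.039]
[123  49   8  15  45] [ 0.505 -0.348  0.03 ] [ 0.48  -0.361  0.02 ] [ 0.531 -0.336  0.04 ]
[154  55  22  21 313] [ 0.474 -0.484  0.033] [ 0.437 -0.523  0.02 ] [ 0.51  -0.448  0.042]
[ 34  59  12  13 124] [ 0.465 -0.034  0.109] [ 0.34  -0.053  0.028] [ 0.489 -0.014  1.377]
[  8  64  12  13 121] [0.451 0.057 0.078] [ 0.34  -0.045  0.023] [0.471 0.076 1.377]
```

View pics/crop.png

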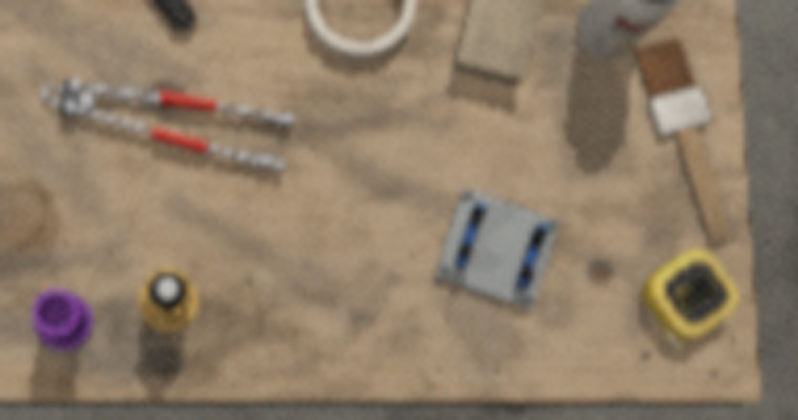

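Run:
```python
from h import *
import pickle
c=pickle.load(open("top.pkl","rb"))
q=lambda x,y:(280+x/4.2,155+y/4.2)
for n,x,y,z in[("knob",168,288,.117),("foot",169,300,.03),("purple",62,320,.04),("gripL",188,102,.024),("gripR",180,141,.024),("tail",62,98,.02),("jawL",285,120,.02),("jawR",277,164,.02),
 ("blkL",470,238,.03),("blkR",532,257,.03),("c1",468,192,.01),("c2",553,221,.01),("c3",526,305,.01),("c4",438,280,.01)]:
    print(n,px(c,*q(x,y),z).round(4))
# wrist orientation feasibility
B=Ro.from_euler("y",90,degrees=True).as_matrix().T@np.array([[0,-1,0],[-1,0,0],[0,0,-1]]).T.T
def wr(R,j1,a):
    M=(Ro.from_euler("z",j1,degrees=True)*Ro.from_euler("y",a,degrees=True)).as_matrix().T@R@np.linalg.inv(np.eye(3))
    # M = Rx(s4)Ry(-j5) B Rz(-j6); tool z col= Rx Ry x-ish
    z=M[:,2]; th=np.degrees(np.arccos(np.clip(z[0],-1,1)))
    j4=np.degrees(np.arctan2(z[1],-z[2])) # tilt about x for which bend goes down at 0
    best=None
    N=B.T@(Ro.from_euler("x",j4,degrees=True)*Ro.from_euler("y",th,degrees=True)).as_matrix().T@M
    return j4,-th,-np.degrees(np.arctan2(N[1,0],N[0,0])),N[2,2]
def tgt(az,dip,flip=1):
    d=np.array([np.cos(np.radians(az)),np.sin(np.radians(az)),0]);u=np.array([0,0,1.])
    z=d*np.cos(np.radians(dip))-u*np.sin(np.radians(dip)); y=np.cross(d,u)*flip; x=np.cross(y,z)
    return np.stack([x,y,z],1)
print(wr(Ro.from_euler("xyz",[180,0,-159.6],degrees=True).as_matrix(),-53.1,19.9))
for az in(40,60,73,90):
  for dip in(0,25,90,115):
    print(az,dip,[np.round(wr(tgt(az,dip),j1,40)[:3],0) for j1 in(0,20)])
for az in (-107,):print("tongs yaw",[np.round(wr(tgt(az,90,f),0,30)[:3],0) for f in(1,-1)])
```

```text
knob [ 0.4693 -0.0355  0.117 ]
foot [ 0.4679 -0.0358  0.03  ]
purple [0.4499 0.0553 0.04  ]
gripL [ 0.6435 -0.0523  0.024 ]
gripR [ 0.6084 -0.0452  0.024 ]
tail [0.6481 0.0593 0.02  ]
jawL [ 0.6281 -0.138   0.02  ]
jawR [ 0.5886 -0.1305  0.02  ]
blkL [ 0.5216 -0.2963  0.03  ]
blkR [ 0.505  -0.3493  0.03  ]
c1 [ 0.5653 -0.2995  0.01  ]
c2 [ 0.5394 -0.3735  0.01  ]
c3 [ 0.4654 -0.3469  0.01  ]
c4 [ 0.4873 -0.2708  0.01  ]
(np.float64(4.2814086216190307e-16), np.float64(-70.10000000000002), np.float64(-16.49999999999999), np.float64(1.0))
40 0 [array([ 127.,  -54., -127.]), array([ 150.,  -44., -112.])]
40 25 [array([ 102.,  -37., -146.]), array([ 126.,  -22., -133.])]
40 90 [array([  0., -50., 130.]), array([  0., -50., 110.])]
40 115 [array([-17., -70., 122.]), array([ -9., -74., 106.])]
60 0 [array([ 110.,  -67., -136.]), array([ 127.,  -54., -127.])]
60 25 [array([  88.,  -52., -148.]), array([ 102.,  -37., -146.])]
60 90 [array([  0., -50., 150.]), array([  0., -50., 130.])]
60 115 [array([-24., -65., 137.]), array([-17., -70., 122.])]
73 0 [array([ 101.,  -77., -139.]), array([ 116.,  -63., -134.])]
73 25 [array([  80.,  -62., -146.]), array([  92.,  -46., -148.])]
73 90 [array([  0., -50., 163.]), array([  0., -50., 143.])]
73 115 [array([-28., -61., 147.]), array([-21., -67., 132.])]
90 0 [array([  90.,  -90., -140.]), array([ 103.,  -75., -138.])]
90 25 [array([  70.,  -74., -143.]), array([  82.,  -59., -147.])]
90 90 [array([  0., -50., 180.]), array([  0., -50., 160.])]
90 115 [array([-31., -54., 160.]), array([-27., -62., 145.])]
tongs yaw [array([ -0., -60., -17.]), array([ -0., -60., 163.])]
```

Crop: brass housing with the dark flange and pale knob at (168,288), confirmed against the all-purple one at (62,320). Tongs: tail at (65,98), jaws open at (285,120) and (277,164), so they point to −y. Cradle blocks are at (470,238) and (532,257). I'll tilt-grasp the housing so that its mouth ends up facing +y, towards the tongs.

```bash
cat >> h.py <<'E'
from scipy.optimize import least_squares
def pose():
    s=r.read_state(); return np.array(s["tool_pos"]),Ro.from_euler("xyz",s["eef_rot"],degrees=True).as_matrix()
def tgt(az,dip):   # tool tilted: az = heading of dip, dip 90 = straight down, camera on the low side
    a=np.radians(az);b=np.radians(dip);d=np.array([np.cos(a),np.sin(a),0]);u=np.array([0,0,1.])
    z=d*np.cos(b)-u*np.sin(b); y=-np.cross(d,u); return np.stack([np.cross(y,z),y,z],1)
def plan(p,R,p1,R1,n=None,lab=""):
    w=Ro.from_matrix(R.T@R1).as_rotvec(); L=np.linalg.norm(p1-p)
    n=n or int(np.ceil(max(L/.019,np.linalg.norm(w)/.145,1)))
    E=Ro.from_rotvec(w/n).as_matrix(); A=sum(R@np.linalg.matrix_power(E,k) for k in range(n))
    s=np.linalg.solve(A,p1-p)
    print(lab,"rows",n,(s/.02).round(2).tolist(),(w/n/.15).round(2).tolist()); return p1,R1
E
python3 - <<'E'
from h import *
p,R=pose()
p,R=plan(p,R,np.array([.40,-.27,.21]),tgt(75,90),lab="A")
R1=tgt(75,30); g=np.array([.4686,-.0357,.047])
p,R=plan(p,R,g-.111*R1[:,2],R1,lab="B")
p,R=plan(p,R,g+.019*R1[:,2],R1,lab="C")
E
```

```text
A rows 21 [-0.93, 0.32, -0.02] [0.0, 0.0, -0.3]
B rows 10 [-0.43, -0.03, 0.85] [0.0, -0.7, 0.0]
C rows 7 [0.0, -0.0, 0.93] [0.0, 0.0, 0.0]
```

Call:
send_rows:
  plan:
    - [-0.93,0.32,-0.02,0,0,-0.3]
    - [-0.93,0.32,-0.02,0,0,-0.3]
    - [-0.93,0.32,-0.02,0,0,-0.3]
    - [-0.93,0.32,-0.02,0,0,-0.3]
    - [-0.93,0.32,-0.02,0,0,-0.3]
  grip: -1

```text
t: 0.65
tool_pos: [0.3055, -0.5631, 0.2038]
eef_rot: [180.0, -0.0, -146.6]
wrist_force: [-0.5, -0.4, 0.6]
finger_gap: 0.997
gripper_force: 0.0
```

Call:
send_rows:
  plan:
    - [-0.93,0.32,-0.02,0,0,-0.3]
    - [-0.93,0.32,-0.02,0,0,-0.3]
    - [-0.93,0.32,-0.02,0,0,-0.3]
    - [-0.93,0.32,-0.02,0,0,-0.3]
    - [-0.93,0.32,-0.02,0,0,-0.3]

```text
t: 1.15
tool_pos: [0.3582, -0.4803, 0.2059]
eef_rot: [180.0, 0.0, -133.7]
wrist_force: [-0.4, -0.0, -0.5]
finger_gap: 0.998
gripper_force: 0.0
```

Call:
send_rows:
  plan:
    - [-0.93,0.32,-0.02,0,0,-0.3]
    - [-0.93,0.32,-0.02,0,0,-0.3]
    - [-0.93,0.32,-0.02,0,0,-0.3]
    - [-0.93,0.32,-0.02,0,0,-0.3]
    - [-0.93,0.32,-0.02,0,0,-0.3]

```text
t: 1.65
tool_pos: [0.3911, -0.3879, 0.208]
eef_rot: [180.0, 0.0, -120.8]
wrist_force: [-0.3, -0.4, 0.3]
finger_gap: 0.999
gripper_force: 0.0
```

Call:
send_rows:
  plan:
    - [-0.93,0.32,-0.02,0,0,-0.3]
    - [-0.93,0.32,-0.02,0,0,-0.3]
    - [-0.93,0.32,-0.02,0,0,-0.3]
    - [-0.93,0.32,-0.02,0,0,-0.3]
    - [-0.93,0.32,-0.02,0,0,-0.3]

```text
t: 2.15
tool_pos: [0.4025, -0.2904, 0.21]
eef_rot: [180.0, 0.0, -107.9]
wrist_force: [0.2, -0.3, -0.1]
finger_gap: 1.001
gripper_force: 0.0
```

Call:
send_rows:
  plan:
    - [-0.43,-0.03,0.85,0,-0.7,0]
    - [-0.43,-0.03,0.85,0,-0.7,0]
    - [-0.43,-0.03,0.85,0,-0.7,0]

```text
t: 2.45
tool_pos: [0.415, -0.2615, 0.1627]
eef_rot: [-179.8, 18.3, -107.9]
wrist_force: [0.3, -0.5, 0.2]
finger_gap: 1.004
gripper_force: 0.0
```

Call:
send_rows:
  plan:
    - [-0.43,-0.03,0.85,0,-0.7,0]
    - [-0.43,-0.03,0.85,0,-0.7,0]
    - [-0.43,-0.03,0.85,0,-0.7,0]
    - [-0.43,-0.03,0.85,0,-0.7,0]
    - [-0.43,-0.03,0.85,0,-0.7,0]

```text
t: 2.95
tool_pos: [0.4417, -0.1884, 0.1108]
eef_rot: [-179.9, 48.4, -108.0]
wrist_force: [-0.6, 0.7, 0.0]
finger_gap: 0.999
gripper_force: 0.0
```

Call:
send_rows:
  plan:
    - [-0.43,-0.03,0.85,0,-0.7,0]
    - [-0.43,-0.03,0.85,0,-0.7,0]

```text
t: 3.15
tool_pos: [0.4543, -0.1534, 0.1029]
eef_rot: [-179.9, 60.4, -108.0]
wrist_force: [0.5, -0.4, 0.8]
finger_gap: 0.996
gripper_force: 0.0
```

Run:
```python
from h import *
import pickle
print(r.read_state()["joints"].round(1))
p,R=pose();print(p,R.round(3).tolist())
c=cam("wrist");save(c,"w1.png",k=1.25);pickle.dump(c,open("w1.pkl","wb"))
```

```text
[-43.2  31.8  -6.9 -52.  -88.7  45.1]
[ 0.45426165 -0.15339761  0.10286568] [[-0.153, -0.95, 0.271], [-0.47, 0.311, 0.826], [-0.869, -0.001, -0.494]]
```

View pics/w1.png

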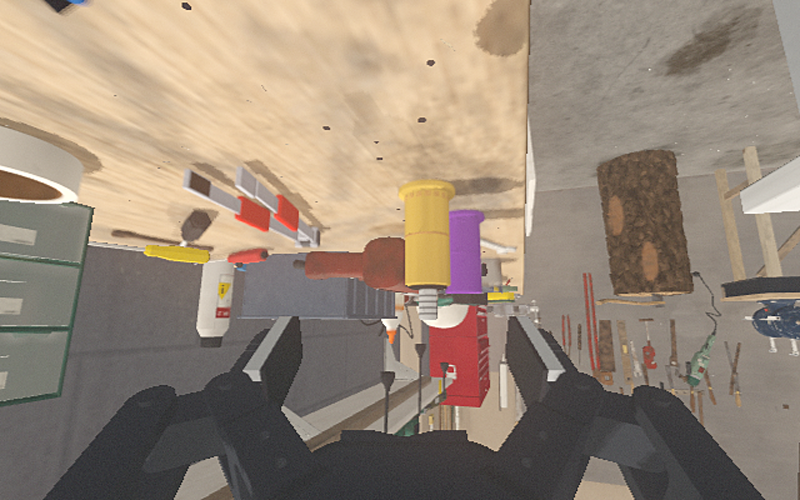

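Wrist picture (upside down): the brass housing has its flange at (427,188), body at (428,240) and knob at (429,300). The purple one is behind it at (466,255).

Run:
```python
from h import *
import pickle
c=pickle.load(open("w1.pkl","rb"))
P=np.array([[px(c,u,v) for u in range(322,366)] for v in range(150,230)])
im=c["frame"][150:230,322:366].astype(int)
m=(im[...,0]-im[...,2]>60)&(P[...,2]>.02)&(P[...,2]<.082)&(np.hypot(P[...,0]-.468,P[...,1]+.036)<.035)
q=P[m][:,:2];print(len(q))
f=least_squares(lambda a:np.hypot(q[:,0]-a[0],q[:,1]-a[1])-.020,[.468,-.036],loss="soft_l1",f_scale=.002);print(f.x,np.abs(f.fun).mean())
g=np.array([*f.x,.047]); p,R=pose()
print("tool-frame of grasp:",R.T@(g-p))
plan(p,R,g+.019*R[:,2],R,lab="C")
```

```text
2039
[ 0.47117092 -0.03342279] 0.0004547488827171988
tool-frame of grasp: [-0.01034845  0.01919872  0.12806021]
C rows 8 [-0.06, 0.12, 0.92] [0.0, 0.0, 0.0]
```

Call:
send_rows:
  plan:
    - [-0.17,0.32,0.92,0,0,0]
    - [-0.17,0.32,0.92,0,0,0]
    - [-0.17,0.32,0.92,0,0,0]
    - [0,0,0.92,0,0,0]
    - [0,0,0.92,0,0,0]

```text
t: 3.7
tool_pos: [0.4624, -0.0662, 0.0657]
eef_rot: [-179.9, 60.1, -107.9]
wrist_force: [0.9, 0.3, 0.5]
finger_gap: 0.997
gripper_force: 0.0
```

Call:
send_rows:
  plan:
    - [0,0,0.92,0,0,0]
    - [0,0,0.92,0,0,0]
    - [0,0,0.92,0,0,0]
    - [0,0,0,0,0,0]
    - [0,0,0,0,0,0]

```text
t: 4.2
tool_pos: [0.4766, -0.0207, 0.0382]
eef_rot: [179.9, 60.2, -108.1]
wrist_force: [0.4, -0.7, 0.6]
finger_gap: 1.001
gripper_force: 0.0
```

Call:
send_rows:
  plan:
    - [0,0,0,0,0,0]
    - [0,0,0,0,0,0]
    - [0,0,0,0,0,0]
    - [0,0,0,0,0,0]
    - [0,0,0,0,0,0]
  grip: 1

```text
t: 4.7
tool_pos: [0.4763, -0.0215, 0.0392]
eef_rot: [-180.0, 60.2, -108.0]
wrist_force: [-2.2, -2.6, 4.7]
finger_gap: 0.344
gripper_force: 57.0
```

Call:
send_rows:
  plan:
    - [0,0,0,0,0,0]
    - [0,0,0,0,0,0]
    - [0,0,0,0,0,0]
    - [0,0,0,0,0,0]
    - [0,0,0,0,0,0]

```text
t: 5.2
tool_pos: [0.4763, -0.0214, 0.0392]
eef_rot: [-180.0, 60.2, -108.0]
wrist_force: [-3.3, -3.2, 6.3]
finger_gap: 0.343
gripper_force: 57.1
```

Run:
```python
from h import *
s=r.read_state();print(s["joints"].round(1),s["finger_gap"],s["gripper_force"],s["wrist_force"])
p,R=pose();print(p,(p-.019*R[:,2]))
```

```text
[-32.9  33.4 -16.7 -59.7 -76.2  50.4] 0.34318468429376536 57.053485130891204 [-3.32701311 -3.19212256  6.34516348]
[ 0.47632644 -0.02143878  0.03921188] [ 0.47122552 -0.03711439  0.04865943]
```

Run:
```python
from h import *
p,R=pose(); o=np.array([.4712,-.0334,0])
np.savez("hous.npz",p=R.T@(o-p),z=R.T@np.array([0,0,1.]))
Hp=R.T@(o-p)
p,R=plan(p,R,p+[0,0,.12],R,lab="lift")
a=np.radians(72.4); d=np.array([np.cos(a),np.sin(a),0]); ax=np.cross([0,0,1],d)
Rz=Ro.from_euler("z",.4,degrees=True)
R1=(Ro.from_rotvec(ax*np.radians(87))*Rz).as_matrix()@R
C=np.array([.514,-.3227,.045])
org=C-.044*d+.08*d+[0,0,.15]
p,R=plan(p,R,org-R1@Hp,R1,lab="M")
print(p,Ro.from_matrix(R).as_euler("xyz",degrees=True))
```

```text
lift rows 7 [-0.74, -0.0, -0.43] [0.0, 0.0, 0.0]
M rows 13 [0.76, -0.5, -0.39] [-0.0, 0.78, -0.0]
[ 0.53805476 -0.25077003  0.18411001] [-179.98224757  -26.81751904 -107.59099897]
```

Call:
send_rows:
  plan:
    - [-0.4,0,-0.23,0,0,0]
    - [-0.74,0,-0.43,0,0,0]
    - [-0.74,0,-0.43,0,0,0]
    - [-0.74,0,-0.43,0,0,0]
    - [-0.74,0,-0.43,0,0,0]

```text
t: 5.7
tool_pos: [0.4766, -0.0219, 0.1169]
eef_rot: [180.0, 60.1, -108.1]
wrist_force: [0.6, 0.0, -5.0]
finger_gap: 0.341
gripper_force: 57.4
```

Call:
send_rows:
  plan:
    - [-0.74,0,-0.43,0,0,0]
    - [-0.74,0,-0.43,0,0,0]
    - [-0.34,0,-0.2,0,0,0]
    - [0.76,-0.5,-0.39,0,0.78,0]
    - [0.76,-0.5,-0.39,0,0.78,0]

```text
t: 6.2
tool_pos: [0.4863, -0.0579, 0.1408]
eef_rot: [179.9, 46.5, -108.2]
wrist_force: [-0.5, 0.6, -5.5]
finger_gap: 0.341
gripper_force: 57.7
```

Call:
send_rows:
  plan:
    - [0.76,-0.5,-0.39,0,0.78,0]
    - [0.76,-0.5,-0.39,0,0.78,0]
    - [0.76,-0.5,-0.39,0,0.78,0]
    - [0.76,-0.5,-0.39,0,0.78,0]
    - [0.76,-0.5,-0.39,0,0.78,0]

```text
t: 6.7
tool_pos: [0.5079, -0.1516, 0.1327]
eef_rot: [-180.0, 13.0, -108.1]
wrist_force: [-1.8, -0.9, -6.2]
finger_gap: 0.339
gripper_force: 57.6
```

Call:
send_rows:
  plan:
    - [0.76,-0.5,-0.39,0,0.78,0]
    - [0.76,-0.5,-0.39,0,0.78,0]
    - [0.76,-0.5,-0.39,0,0.78,0]
    - [0.76,-0.5,-0.39,0,0.78,0]
    - [0.76,-0.5,-0.39,0,0.78,0]

```text
t: 7.2
tool_pos: [0.5318, -0.2379, 0.1712]
eef_rot: [180.0, -20.5, -108.1]
wrist_force: [-0.4, -0.7, -5.1]
finger_gap: 0.335
gripper_force: 57.7
```

Call:
send_rows:
  plan:
    - [0.76,-0.5,-0.39,0,0.78,0]
    - [0,0,0,0,0,0]

```text
t: 7.4
tool_pos: [0.5385, -0.2513, 0.1826]
eef_rot: [179.8, -27.2, -107.9]
wrist_force: [0.0, 0.4, -5.7]
finger_gap: 0.336
gripper_force: 58.9
```

Run:
```python
from h import *
import pickle
print(r.read_state()["joints"].round(1))
c=cam("wrist");save(c,"w2.png",k=1.25);pickle.dump(c,open("w2.pkl","wb"))
```

```text
[  9.3  16.2 -24.3  26.5 -65.3 -41.8]
```

View pics/w2.png

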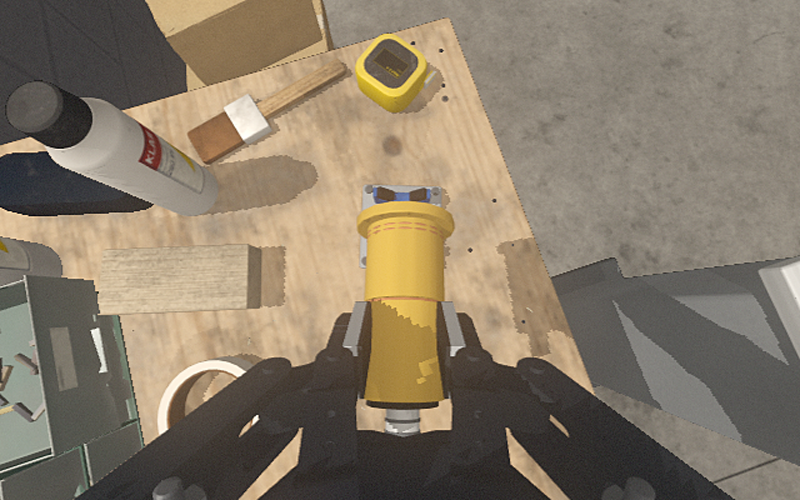

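Wrist picture: housing held level, foot towards the far side at (405,225), knob at (403,420). The cradle's far block shows at (403,194) and the plate's left edge at (362,187–265). An enlarged crop will give the cradle's position.

Run:
```python
from h import *
import pickle
c=pickle.load(open("w2.pkl","rb"))
save(c,"w2c.png",(280,140,370,220),7)
p,R=pose(); h=np.load("hous.npz"); o=p+R@h["p"]; z=R@h["z"]
print("expected origin",o,"axis",z)
im=c["frame"].astype(int)
P=[px(c,u,v) for u in range(290,360) for v in range(165,240) if c["depth"][v,u]>0 and im[v,u,0]-im[v,u,2]>60]
P=np.array(P); P=P[P[:,2]>.15]
s=(P-o)@z; print(np.percentile(s,[0.5,5,50,95]))
q=P[(s>.01)&(s<.045)]
def f(a):
    zz=z+a[2]*np.cross(z,[0,0,1])+np.array([0,0,a[3]]);zz/=np.linalg.norm(zz)
    oo=o+a[0]*np.cross(z,[0,0,1])+np.array([0,0,a[1]])
    return np.linalg.norm(np.cross(q-oo,zz),axis=1)-.02
k=least_squares(f,np.zeros(4),loss="soft_l1",f_scale=.002);print("lat,dz,slopes",k.x.round(4),np.abs(k.fun).mean(),len(q))
```

```text
expected origin [ 0.52426171 -0.28853501  0.19303292] axis [0.30909106 0.94975699 0.04923789]
[0.00066183 0.00322255 0.02207641 0.04266168]
lat,dz,slopes [ 0.001  -0.0088  0.0108  0.122 ] 0.00039519074091202934 3565
```

View pics/w2c.png

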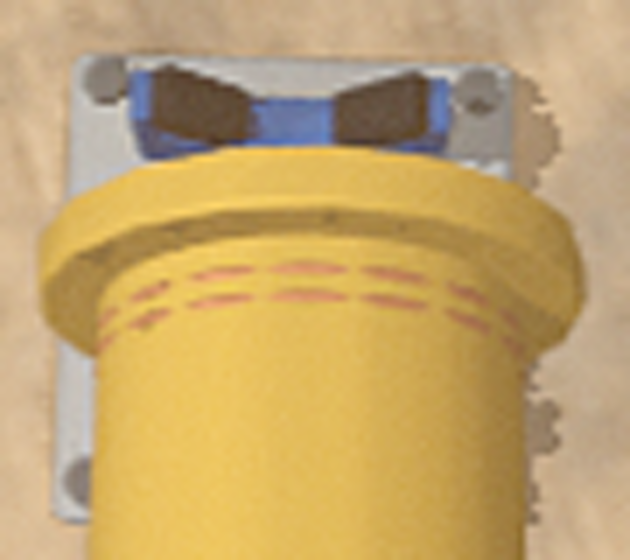

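```bash
cat > place.py <<'E'
from h import *
h=np.load("hous.npz")
E
python3 - <<'E'
from h import *
import pickle
c=pickle.load(open("w2.pkl","rb"))
q=lambda x,y,z:px(c,280+x/7-.5,140+y/7-.5,z)
fl,fr,nl=q(75,57,.01),q(512,62,.01),q(55,520,.01)
bl,br=q(135,72,.036),q(447,80,.036)
print("corners",fl.round(4),fr.round(4),nl.round(4),"w",np.linalg.norm(fl-fr),"l",np.linalg.norm(fl-nl))
print("ctr diag",(fr+nl)/2,"yaw-y",np.degrees(np.arctan2(*(nl-fl)[1::-1])),"x-dir",np.degrees(np.arctan2(*(fr-fl)[1::-1])))
print("blk",bl.round(4),br.round(4),np.linalg.norm(bl-br),(bl+br)/2)
p,R=pose(); h=np.load("hous.npz"); o=p+R@h["p"]; z=R@h["z"]; u=np.array([0,0,1.]);l=np.cross(z,u)
o=o+.001*l-.0088*u; z=z+.0108*l+.122*u; z/=np.linalg.norm(z)
print("housing",o,z,"grasp pt s",(p-.019*R[:,2]-o)@z)
np.savez("hous2.npz",p=R.T@(o-p),z=R.T@z)
E
```

```text
corners [ 0.5421 -0.3768  0.01  ] [ 0.464  -0.3506  0.01  ] [ 0.571 -0.294  0.01 ] w 0.08241007387457433 l 0.0876540109124882
ctr diag [ 0.51747996 -0.32231632  0.01      ] yaw-y 70.77583693812389 x-dir 161.5178728866685
blk [ 0.5328 -0.3615  0.036 ] [ 0.4814 -0.3434  0.036 ] 0.054549152366632214 [ 0.50709261 -0.35245423  0.036     ]
housing [ 0.52521146 -0.2888441   0.18423292] [0.31512041 0.93388865 0.16897078] grasp pt s 0.05021586577214087
```

```bash
cat > place.py <<'E'
from h import *
h=np.load("hous2.npz"); C=np.array([.5175,-.322,.045]); a=np.radians(71.2)
d=np.array([np.cos(a),np.sin(a),0])
def target(up,tilt=1.5,oy=-.044):
    p,R=pose(); z=R@h["z"]; t=d*np.cos(np.radians(tilt))+np.array([0,0,np.sin(np.radians(tilt))])
    R1=Ro.align_vectors([t],[z])[0].as_matrix()@R
    return C+oy*d+[0,0,up]-R1@h["p"],R1
E
python3 - <<'E'
from place import *
p,R=pose()
p1,R1=target(.06); plan(p,R,p1,R1,lab="hover")
p2,_=target(.001); plan(p1,R1,p2,R1,lab="down")
print(p1,p2,Ro.from_matrix(R1).as_euler("xyz",degrees=True))
E
```

```text
hover rows 7 [0.18, -0.02, 0.81] [-0.0, 0.14, 0.0]
down rows 4 [-0.43, -0.0, 0.6] [0.0, 0.0, 0.0]
[ 0.51563285 -0.3265672   0.09710933] [ 0.51563285 -0.3265672   0.03810933] [ 179.6521793   -35.22207133 -107.985777  ]
```

Call:
send_rows:
  plan:
    - [0.18,-0.02,0.81,0,0.14,0]
    - [0.18,-0.02,0.81,0,0.14,0]
    - [0.18,-0.02,0.81,0,0.14,0]
    - [0.18,-0.02,0.81,0,0.14,0]
    - [0.18,-0.02,0.81,0,0.14,0]

```text
t: 7.95
tool_pos: [0.5218, -0.3057, 0.121]
eef_rot: [180.0, -32.9, -108.2]
wrist_force: [-0.2, 0.0, -4.8]
finger_gap: 0.337
gripper_force: 58.0
```

Call:
send_rows:
  plan:
    - [0.18,-0.02,0.81,0,0.14,0]
    - [0.18,-0.02,0.81,0,0.14,0]
    - [0,0,0,0,0,0]

```text
t: 8.25
tool_pos: [0.5132, -0.3293, 0.0969]
eef_rot: [179.7, -35.4, -108.1]
wrist_force: [-0.7, -0.3, -4.7]
finger_gap: 0.332
gripper_force: 57.9
```

Run:
```python
from place import *
c=cam("wrist")
p,R=pose(); o=p+R@h["p"]; z=R@h["z"]; print("expected",o,z)
im=c["frame"].astype(int)
P=np.array([px(c,u,v) for u in range(285,365) for v in range(150,245) if c["depth"][v,u]>0 and im[v,u,0]-im[v,u,2]>60])
P=P[P[:,2]>.07]; s=(P-o)@z; q=P[(s>.01)&(s<.045)&(np.linalg.norm(np.cross(P-o,z),axis=1)<.04)]
u=np.array([0,0,1.]);l=np.cross(z,u)
def f(a):
    zz=z+a[2]*l+a[3]*u; zz/=np.linalg.norm(zz)
    return np.linalg.norm(np.cross(q-(o+a[0]*l+a[1]*u),zz),axis=1)-.02
k=least_squares(f,np.zeros(4),loss="soft_l1",f_scale=.002);a=k.x;print(a.round(4),len(q),"s min",np.percentile(s,1))
o=o+a[0]*l+a[1]*u; z=z+a[2]*l+a[3]*u; z/=np.linalg.norm(z); print("fit",o,z,np.degrees(np.arcsin(z[2])))
np.savez("hous2.npz",p=R.T@(o-p),z=R.T@z); h=dict(p=R.T@(o-p),z=R.T@z)
import place; place.h=h
p1,R1=target(.035); plan(p,R,p1,R1,lab="fix")
p2,_=target(.0); plan(p1,R1,p2,R1,lab="down")
save(c,"w3.png",k=1.25)
```

```text
expected [ 0.50217564 -0.36592999  0.10605274] [0.32218622 0.94636651 0.02421731]
[-0.0021 -0.0077  0.0019  0.0913] 3338 s min 0.0016080181474958724
fit [ 0.50017191 -0.36524783  0.09835135] [0.3219162  0.93978257 0.11479846] 6.592000803588546
fix rows 2 [-0.37, -0.06, 0.4] [0.0, 0.3, -0.01]
down rows 2 [-0.57, -0.0, 0.67] [0.0, 0.0, 0.0]
```

View pics/w3.png

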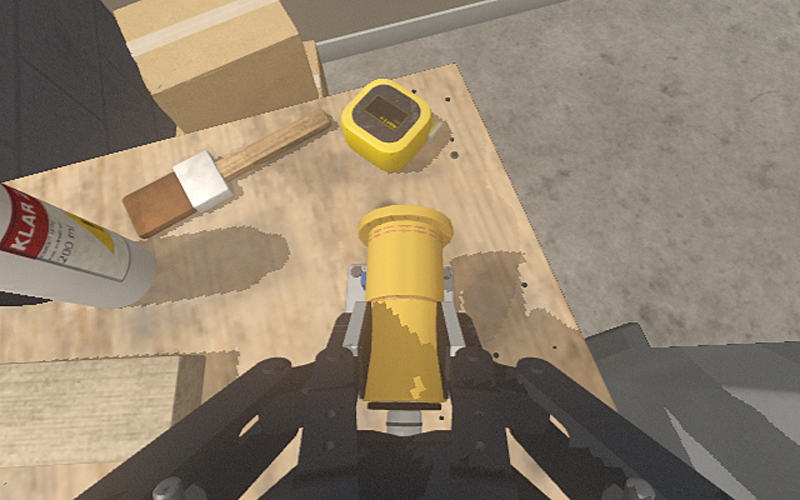

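Wrist picture: housing over the cradle, foot at (405,225) just past the far block and drooping about 6° in the fingers. The V will level it as I lower without turning.

Run:
```python
from h import *
p,R=pose(); plan(p,R,p+[.003,.002,-.045],R,n=4,lab="down1"); plan(p,R,p+[0,0,-.005],R,n=1,lab="step")
```

```text
down1 rows 4 [-0.35, -0.03, 0.44] [0.0, 0.0, 0.0]
step rows 1 [-0.14, -0.0, 0.2] [0.0, 0.0, 0.0]
```

Call:
send_rows:
  plan:
    - [-0.35,-0.03,0.44,0,0,0]
    - [-0.35,-0.03,0.44,0,0,0]
    - [-0.35,-0.03,0.44,0,0,0]
    - [-0.35,-0.03,0.44,0,0,0]
    - [0,0,0,0,0,0]

```text
t: 8.8
tool_pos: [0.5184, -0.3267, 0.0523]
eef_rot: [179.8, -35.4, -107.9]
wrist_force: [-1.6, 0.0, -4.5]
finger_gap: 0.336
gripper_force: 58.1
```

Call:
send_rows:
  plan:
    - [-0.07,0,0.1,0,0,0]
    - [-0.07,0,0.1,0,0,0]
    - [-0.07,0,0.1,0,0,0]

```text
t: 9.1
tool_pos: [0.5195, -0.3268, 0.047]
eef_rot: [-180.0, -35.4, -108.1]
wrist_force: [-0.0, -0.9, -4.5]
finger_gap: 0.338
gripper_force: 59.6
```

Call:
send_rows:
  plan:
    - [-0.07,0,0.1,0,0,0]
    - [-0.07,0,0.1,0,0,0]

```text
t: 9.3
tool_pos: [0.5194, -0.3269, 0.042]
eef_rot: [-180.0, -35.4, -108.1]
wrist_force: [0.4, -0.0, -3.9]
finger_gap: 0.336
gripper_force: 59.6
```

Call:
send_rows:
  plan:
    - [-0.07,0,0.1,0,0,0]

```text
t: 9.4
tool_pos: [0.5194, -0.3269, 0.0394]
eef_rot: [-180.0, -35.4, -108.1]
wrist_force: [0.8, -0.2, -3.6]
finger_gap: 0.339
gripper_force: 59.6
```

Call:
send_rows:
  plan:
    - [-0.07,0,0.1,0,0,0]

```text
t: 9.5
tool_pos: [0.5193, -0.3269, 0.037]
eef_rot: [-180.0, -35.4, -108.1]
wrist_force: [-4.0, 5.9, 8.6]
finger_gap: 0.335
gripper_force: 62.8
```

Call:
send_rows:
  plan:
    - [-0.05,0,0.07,0,0,0]
    - [0,0,0,0,0,0]

```text
t: 9.7
tool_pos: [0.5194, -0.327, 0.0369]
eef_rot: [-179.9, -35.5, -108.1]
wrist_force: [-5.8, 8.0, 9.9]
finger_gap: 0.338
gripper_force: 65.4
```

```bash
cat > fit.py <<'E'
from place import *
def fit(c):
    p,R=pose(); o=p+R@h["p"]; z=R@h["z"]
    im=c["frame"].astype(int)
    P=np.array([px(c,u,v) for u in range(270,380) for v in range(130,260) if c["depth"][v,u]>0 and im[v,u,0]-im[v,u,2]>60])
    P=P[(P[:,2]>.03)]; s=(P-o)@z; rad=np.linalg.norm(np.cross(P-o,z),axis=1); q=P[(s>.012)&(s<.045)&(rad<.035)]
    u=np.array([0,0,1.]);l=np.cross(z,u)
    def f(a):
        zz=z+a[2]*l+a[3]*u; zz/=np.linalg.norm(zz)
        return np.linalg.norm(np.cross(q-(o+a[0]*l+a[1]*u),zz),axis=1)-.02
    k=least_squares(f,np.zeros(4),loss="soft_l1",f_scale=.002);a=k.x
    o=o+a[0]*l+a[1]*u; z=z+a[2]*l+a[3]*u; z/=np.linalg.norm(z)
    s=(P-o)@z; rad=np.linalg.norm(np.cross(P-o,z),axis=1); s=s[rad<.028]
    print(len(q),"foot s",np.percentile(s,[.3,1,3]).round(4),"o",o.round(4),"z",z.round(3),"elev",np.degrees(np.arcsin(z[2])).round(2),"az",np.degrees(np.arctan2(z[1],z[0])).round(2),"axis at C rel",(o+z*((C-o)@z)-C).round(4),"orig y",((o-C)@d).round(4))
if __name__=="__main__":
    c=cam("wrist"); fit(c); import pickle; pickle.dump(c,open("last.pkl","wb"))
E
python3 fit.py
```

```text
3418 foot s [0.0023 0.0028 0.0038] o [ 0.506  -0.3637  0.0468] z [ 0.322  0.947 -0.017] elev -0.95 az 71.24 axis at C rel [ 0.0024 -0.0008  0.0011] orig y -0.0432
```

Call:
send_rows:
  plan:
    - [0,0,0,0,0,0]
    - [0,0,0,0,0,0]
    - [0,0,0,0,0,0]
    - [0,0,0,0,0,0]
    - [0,0,0,0,0,0]
  grip: -1

```text
t: 10.25
tool_pos: [0.5194, -0.327, 0.0353]
eef_rot: [180.0, -35.4, -108.0]
wrist_force: [-0.4, 0.2, -0.7]
finger_gap: 1.003
gripper_force: 0.0
```

Call:
send_rows:
  plan:
    - [0,0,0,0,0,0]
    - [0,0,0,0,0,0]
    - [0,0,0,0,0,0]

```text
t: 10.55
tool_pos: [0.5193, -0.327, 0.0353]
eef_rot: [180.0, -35.4, -108.0]
wrist_force: [0.2, -0.0, -0.2]
finger_gap: 0.997
gripper_force: 0.0
```

```bash
python3 fit.py; python3 -c "
from h import *
c=cam('scene');save(c,'s2.png',(300,100,480,260),4)"
```

```text
3387 foot s [0.0022 0.0027 0.0039] o [ 0.5038 -0.3629  0.0444] z [0.331 0.944 0.004] elev 0.23 az 70.7 axis at C rel [ 0.0006 -0.0002 -0.0004] orig y -0.0432
```

View pics/s2.png

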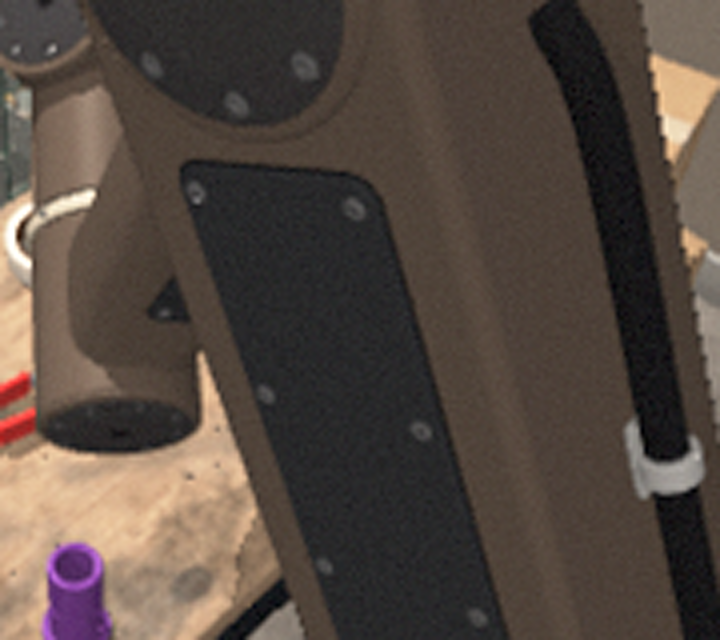

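Scene view is blocked by the arm (only the purple lookalike at (75,590) and the red grips at the left edge show), but the depth fit puts the housing level on the cradle's axis with its origin at −43 mm. Next, the tongs.

Run:
```python
from h import *
p,R=pose()
p,R=plan(p,R,p+[0,0,.12],R,lab="up")
R1=tgt(78,90)
p,R=plan(p,R,np.array([.626,-.055,.165]),R1,lab="tongs"); print(R)
```

```text
up rows 7 [0.5, 0.0, -0.7] [0.0, 0.0, 0.0]
tongs rows 16 [-0.86, -0.1, -0.33] [0.01, -0.26, -0.04]
[[-2.07911691e-01 -9.78147601e-01  1.27309193e-17]
 [-9.78147601e-01  2.07911691e-01  5.98942664e-17]
 [-6.12323400e-17 -0.00000000e+00 -1.00000000e+00]]
```

Call:
send_rows:
  plan:
    - [0.5,0,-0.7,0,0,0]
    - [0.5,0,-0.7,0,0,0]
    - [0.5,0,-0.7,0,0,0]
    - [0.5,0,-0.7,0,0,0]
    - [0.5,0,-0.7,0,0,0]

```text
t: 11.15
tool_pos: [0.5191, -0.327, 0.122]
eef_rot: [180.0, -35.4, -108.0]
wrist_force: [0.1, 0.2, -0.7]
finger_gap: 1.002
gripper_force: 0.0
```

Call:
send_rows:
  plan:
    - [0.5,0,-0.7,0,0,0]
    - [0.5,0,-0.7,0,0,0]
    - [-0.86,-0.1,-0.33,0.01,-0.26,-0.04]
    - [-0.86,-0.1,-0.33,0.01,-0.26,-0.04]
    - [-0.86,-0.1,-0.33,0.01,-0.26,-0.04]

```text
t: 11.65
tool_pos: [0.5414, -0.2769, 0.144]
eef_rot: [179.6, -28.6, -106.9]
wrist_force: [-0.2, 0.5, -0.9]
finger_gap: 0.999
gripper_force: 0.0
```

Call:
send_rows:
  plan:
    - [-0.86,-0.1,-0.33,0.01,-0.26,-0.04]
    - [-0.86,-0.1,-0.33,0.01,-0.26,-0.04]
    - [-0.86,-0.1,-0.33,0.01,-0.26,-0.04]
    - [-0.86,-0.1,-0.33,0.01,-0.26,-0.04]
    - [-0.86,-0.1,-0.33,0.01,-0.26,-0.04]

```text
t: 12.15
tool_pos: [0.5768, -0.1914, 0.1387]
eef_rot: [179.3, -17.4, -105.1]
wrist_force: [-0.4, -0.2, 0.4]
finger_gap: 0.995
gripper_force: 0.0
```

Call:
send_rows:
  plan:
    - [-0.86,-0.1,-0.33,0.01,-0.26,-0.04]
    - [-0.86,-0.1,-0.33,0.01,-0.26,-0.04]
    - [-0.86,-0.1,-0.33,0.01,-0.26,-0.04]
    - [-0.86,-0.1,-0.33,0.01,-0.26,-0.04]
    - [-0.86,-0.1,-0.33,0.01,-0.26,-0.04]

```text
t: 12.65
tool_pos: [0.6095, -0.1058, 0.1514]
eef_rot: [179.4, -6.2, -103.4]
wrist_force: [0.0, 0.0, -0.2]
finger_gap: 0.997
gripper_force: 0.0
```

Call:
send_rows:
  plan:
    - [-0.86,-0.1,-0.33,0.01,-0.26,-0.04]
    - [-0.86,-0.1,-0.33,0.01,-0.26,-0.04]
    - [-0.86,-0.1,-0.33,0.01,-0.26,-0.04]
    - [0,0,0,0,0,0]

```text
t: 13.05
tool_pos: [0.6285, -0.0559, 0.1685]
eef_rot: [179.8, 0.5, -102.5]
wrist_force: [-0.8, -0.1, -0.2]
finger_gap: 1.002
gripper_force: 0.0
```

Run:
```python
from h import *
import pickle
p,R=pose();print(p,r.read_state()["joints"].round(1))
c=cam("wrist");save(c,"w4.png",k=1.25);pickle.dump(c,open("w4.pkl","wb"))
```

```text
[ 0.62851504 -0.0559144   0.16853075] [ 12.3  17.8  -7.5  -0.6 -64.6 -24.5]
```

View pics/w4.png

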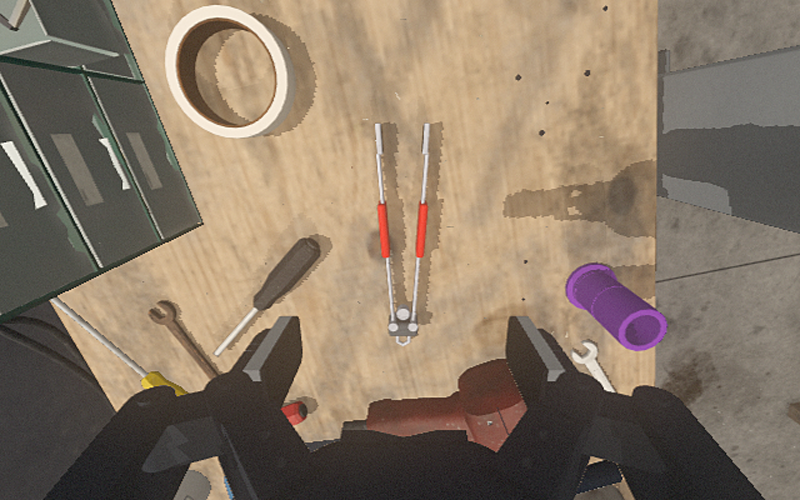

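Wrist picture: tongs with red grips centred at (383,231) and (421,231), jaw tips at (379,125) and (427,125), hinge at (403,325).

Run:
```python
from h import *
import pickle
c=pickle.load(open("w4.pkl","rb"))
q=lambda x,y,z:px(c,x/1.25,y/1.25,z)
im=c["frame"].astype(int); red=(im[...,0]>150)&(im[...,1]<80)&(im[...,2]<80); red[:,:270]=0;red[:,370:]=0;red[:150]=0;red[220:]=0
n,l,st,ce=cv2.connectedComponentsWithStats(red.astype(np.uint8))
for i in range(1,n):
    if st[i,4]>60: print(st[i],ce[i],px(c,*ce[i],.024).round(4))
g=(q(383,231,.024)+q(421,231,.024))/2
j=(q(379.5,125,.02)+q(427.5,125,.02))/2; t=q(403,325,.02)
print("grip",g,"jawtip",j,"hinge",t,"jaw-grip",np.linalg.norm((j-g)[:2]),"yaw",np.degrees(np.arctan2(*(j-t)[1::-1])),np.linalg.norm(q(379,125,.02)-q(427,125,.02)))
print("depth z", px(c,383/1.25,231/1.25)[2],px(c,421/1.25,231/1.25)[2])
```

```text
[333 161   9  45 207] [337.02415459 183.87439614] [ 0.6128 -0.0452  0.024 ]
[303 163   9  43 150] [307.85333333 185.9       ] [ 0.646  -0.0501  0.024 ]
grip [ 0.63030138 -0.047979    0.024     ] jawtip [ 0.60918212 -0.13756779  0.02      ] hinge [0.6510785  0.05067364 0.02      ] jaw-grip 0.09204441582503864 yaw -102.54764684991902 0.04060195305162829
depth z 0.023441677455123378 0.022743127830287868
```

Run:
```python
from h import *
p,R=pose(); R1=tgt(77.5,90)
p1,_=plan(p,R,np.array([.630,-.0465,.045]),R1,lab="a"); plan(p1,R1,np.array([.630,-.0465,.005]),R1,lab="b")
```

```text
a rows 7 [-0.07, -0.0, 0.88] [0.0, 0.01, 0.0]
b rows 3 [0.0, -0.0, 0.67] [0.0, 0.0, 0.0]
```

Call:
send_rows:
  plan:
    - [-0.07,0,0.88,0,0.01,0]
    - [-0.07,0,0.88,0,0.01,0]
    - [-0.07,0,0.88,0,0.01,0]
    - [-0.07,0,0.88,0,0.01,0]
    - [-0.07,0,0.88,0,0.01,0]

```text
t: 13.6
tool_pos: [0.6277, -0.05, 0.0782]
eef_rot: [179.6, -0.1, -102.5]
wrist_force: [0.0, 0.5, 0.4]
finger_gap: 0.999
gripper_force: 0.0
```

Call:
send_rows:
  plan:
    - [-0.07,0,0.88,0,0.01,0]
    - [-0.07,0,0.88,0,0.01,0]
    - [0,0,0.67,0,0,0]
    - [0,0,0.67,0,0,0]
    - [0,0,0.67,0,0,0]

```text
t: 14.1
tool_pos: [0.6286, -0.0469, 0.0032]
eef_rot: [179.7, -0.2, -102.5]
wrist_force: [-1.6, -0.6, -0.3]
finger_gap: 1.001
gripper_force: 0.0
```

Call:
send_rows:
  plan:
    - [0,0,0,0,0,0]
    - [0,0,0,0,0,0]
    - [0,0,0,0,0,0]
    - [0,0,0,0,0,0]
    - [0,0,0,0,0,0]
  grip: 0

```text
t: 14.6
tool_pos: [0.6291, -0.0466, 0.0048]
eef_rot: [179.7, -0.2, -102.5]
wrist_force: [0.0, 0.0, 0.2]
finger_gap: 0.5
gripper_force: 0.0
```

Call:
send_rows:
  plan:
    - [0,0,0,0,0,0]
    - [0,0,0,0,0,0]
  grip: 0.1

```text
t: 14.8
tool_pos: [0.6288, -0.0466, 0.0043]
eef_rot: [179.7, -0.2, -102.5]
wrist_force: [0.6, 0.4, 0.4]
finger_gap: 0.45
gripper_force: 0.0
```

Call:
send_rows:
  plan:
    - [0,0,0,0,0,0]
    - [0,0,0,0,0,0]
  grip: 0.2

```text
t: 15.0
tool_pos: [0.6287, -0.0467, 0.0041]
eef_rot: [179.7, -0.2, -102.5]
wrist_force: [-0.3, 0.0, -0.1]
finger_gap: 0.403
gripper_force: 0.0
```

Call:
send_rows:
  plan:
    - [0,0,0,0,0,0]
    - [0,0,0,0,0,0]
  grip: 0.26

```text
t: 15.2
tool_pos: [0.6287, -0.0467, 0.004]
eef_rot: [179.7, -0.2, -102.5]
wrist_force: [0.7, 0.1, -0.3]
finger_gap: 0.369
gripper_force: 0.0
```

Call:
send_rows:
  plan:
    - [0,0,0,0,0,0]
    - [0,0,0,0,0,0]
  grip: 0.31

```text
t: 15.4
tool_pos: [0.6287, -0.0467, 0.0041]
eef_rot: [179.7, -0.2, -102.5]
wrist_force: [-0.1, 0.0, -0.1]
finger_gap: 0.346
gripper_force: 0.0
```

Call:
send_rows:
  plan:
    - [0,0,0,0,0,0]
    - [0,0,0,0,0,0]
  grip: 0.36

```text
t: 15.6
tool_pos: [0.6287, -0.0467, 0.0041]
eef_rot: [179.7, -0.2, -102.5]
wrist_force: [0.4, -1.1, 0.5]
finger_gap: 0.316
gripper_force: 0.0
```

Run:
```python
from h import *
import pickle
c=cam("wrist");pickle.dump(c,open("w5.pkl","wb"))
im=c["frame"].astype(int); red=(im[...,0]>120)&(im[...,1]<70)&(im[...,2]<70)
n,l,st,ce=cv2.connectedComponentsWithStats(red.astype(np.uint8))
for i in range(1,n):
    if st[i,4]>60: print(st[i],ce[i].round(1),px(c,*ce[i],.024).round(4),px(c,*ce[i]).round(4))
save(c,"w5.png",(160,100,480,400),2)
print(r.read_state()["finger_gap"],r.read_state()["gripper_force"],r.read_state()["joints"].round(1))
```

```text
[281 197  18  44 385] [291.5 221. ] [ 0.642  -0.0673  0.024 ] [ 0.6426 -0.0661  0.0209]
[339 197  20  87 906] [346.9 237.3] [ 0.6129 -0.0503  0.024 ] [ 0.6129 -0.0499  0.0233]
0.3185777614896981 0.0 [ 13.5  27.2 -17.7   0.1 -45.4 -26. ]
```

View pics/w5.png

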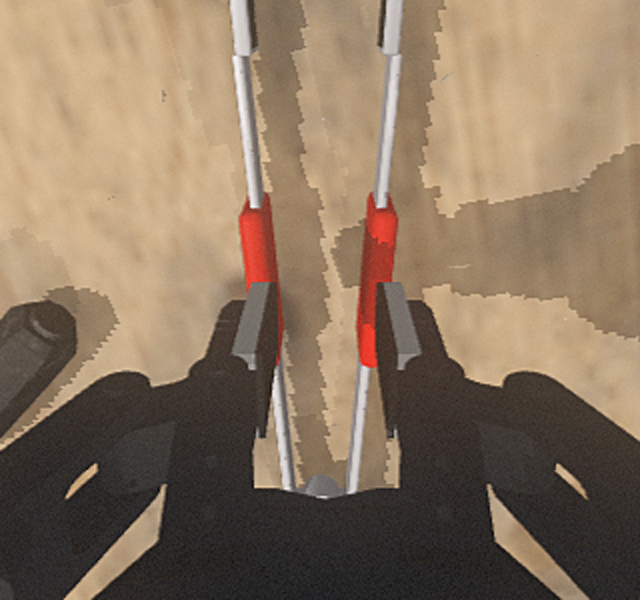

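Picture: the fingers straddle the red grips at about (260,280) and (385,280) and just clear them, so I'll close further by small steps until force shows.

Call:
send_rows:
  plan:
    - [0,0,0,0,0,0]
    - [0,0,0,0,0,0]
  grip: 0.42

```text
t: 15.85
tool_pos: [0.6287, -0.0467, 0.0041]
eef_rot: [179.7, -0.2, -102.5]
wrist_force: [0.2, -0.5, 0.0]
finger_gap: 0.287
gripper_force: 0.0
```

Call:
send_rows:
  plan:
    - [0,0,0,0,0,0]
    - [0,0,0,0,0,0]
  grip: 0.47

```text
t: 16.05
tool_pos: [0.6287, -0.0467, 0.0041]
eef_rot: [179.7, -0.2, -102.5]
wrist_force: [0.2, 0.9, -0.6]
finger_gap: 0.265
gripper_force: 0.0
```

Call:
send_rows:
  plan:
    - [0,0,0,0,0,0]
    - [0,0,0,0,0,0]
  grip: 0.5

```text
t: 16.25
tool_pos: [0.6287, -0.0467, 0.0041]
eef_rot: [179.7, -0.2, -102.5]
wrist_force: [0.5, -1.5, 0.4]
finger_gap: 0.248
gripper_force: 0.0
```

```bash
cat > red.py <<'E'
from h import *
def red(c,v):
    im=c["frame"].astype(int); m=(im[...,0]>120)&(im[...,1]<70)&(im[...,2]<70)
    out=[]
    for vv in v:
        u=np.where(m[vv,200:440])[0]+200
        if len(u): a,b=u.min(),u.max(); out.append((vv,int(a),int(b),round(1000*float(np.linalg.norm(px(c,b+.5,vv,.02)-px(c,a-.5,vv,.02))),1)))
    print(out)
if __name__=="__main__":
    import pickle
    red(pickle.load(open("w5.pkl","rb")),[205,215,225])
    c=cam("wrist"); red(c,[205,215,225])
    p,R=pose()
    # finger inner faces: pixels nearer than z .03 in row band
    for v in (250,262,275):
        row=[(u,px(c,u,v)) for u in range(240,410) if c["depth"][v,u]>0]
        q=[(u,(R.T@(x-p)).round(3)) for u,x in row if x[2]>.03]
        L=[x for u,x in q if u<320];Rr=[x for u,x in q if u>320]
        print(v,L[-1] if L else 0,Rr[0] if Rr else 0)
E
python3 red.py
```

```text
[(205, 282, 356, 43.4), (215, 287, 357, 41.5), (225, 282, 356, 44.4)]
[(205, 282, 356, 43.4), (215, 287, 357, 41.5), (225, 282, 356, 44.4)]
250 [ 0.005 -0.01  -0.032] [ 0.005  0.011 -0.032]
262 [-0.001 -0.01  -0.034] [-0.001  0.011 -0.034]
275 [-0.008 -0.01  -0.035] [-0.008  0.011 -0.036]
```

Run:
```python
from h import *
c=cam("wrist"); p,R=pose()
Q=np.array([np.r_[u,v,R.T@(px(c,u,v)-p)] for v in range(200,330) for u in range(250,390) if c["depth"][v,u]>0])
im=c["frame"].astype(int); col=np.array([im[int(a),int(b)] for b,a in Q[:,:2]])
f=(Q[:,4]<-.022)   # tool z at least 22 mm behind TCP
print("max tool z among pts behind -22mm:",np.percentile(Q[f][:,4],[90,97,100]))
h,e=np.histogram(Q[:,4],bins=np.arange(-.06,.012,.003)); print(list(zip((e[:-1]*1000).round(),h)))
k=Q[f]; 
for v in range(236,290,6):
    g=k[k[:,1]==v]
    if len(g): print(v,[(int(a[0]),(a[2:]*1000).round().tolist()) for a in g[np.argsort(-g[:,4])[:2]]])
```

```text
max tool z among pts behind -22mm: [-0.04499536 -0.03712829 -0.02958913]
[(np.float64(-60.0), np.int64(269)), (np.float64(-57.0), np.int64(225)), (np.float64(-54.0), np.int64(225)), (np.float64(-51.0), np.int64(200)), (np.float64(-48.0), np.int64(188)), (np.float64(-45.0), np.int64(190)), (np.float64(-42.0), np.int64(183)), (np.float64(-39.0), np.int64(145)), (np.float64(-36.0), np.int64(99)), (np.float64(-33.0), np.int64(40)), (np.float64(-30.0), np.int64(2)), (np.float64(-27.0), np.int64(0)), (np.float64(-24.0), np.int64(1)), (np.float64(-21.0), np.int64(818)), (np.float64(-18.0), np.int64(294)), (np.float64(-15.0), np.int64(394)), (np.float64(-12.0), np.int64(124)), (np.float64(-9.0), np.int64(123)), (np.float64(-6.0), np.int64(107)), (np.float64(-3.0), np.int64(74)), (np.float64(0.0), np.int64(106)), (np.float64(3.0), np.int64(9461)), (np.float64(6.0), np.int64(54))]
242 [(303, [9.0, -10.0, -30.0]), (342, [9.0, 11.0, -30.0])]
248 [(303, [6.0, -10.0, -31.0]), (342, [7.0, 11.0, -32.0])]
254 [(303, [3.0, -10.0, -32.0]), (342, [4.0, 11.0, -34.0])]
260 [(342, [-0.0, 11.0, -33.0]), (303, [0.0, -10.0, -34.0])]
266 [(303, [-3.0, -10.0, -34.0]), (342, [-2.0, 11.0, -36.0])]
272 [(342, [-6.0, 11.0, -35.0]), (303, [-6.0, -10.0, -36.0])]
278 [(303, [-10.0, -10.0, -36.0]), (342, [-10.0, 11.0, -36.0])]
284 [(302, [-8.0, -10.0, -44.0]), (343, [-8.0, 11.0, -44.0])]
```

The depth image shows the real finger ends are about 30 mm behind the reported TCP (the pads passed above the grips). I'll open, go 27 mm lower with care, and close by steps.

Call:
send_rows:
  plan:
    - [0,0,0,0,0,0]
    - [0,0,0,0,0,0]
    - [0,0,0,0,0,0]
  grip: -0.5

```text
t: 16.65
tool_pos: [0.6287, -0.0467, 0.0041]
eef_rot: [179.7, -0.2, -102.5]
wrist_force: [-0.2, -0.3, 1.4]
finger_gap: 0.744
gripper_force: 0.0
```

Call:
send_rows:
  plan:
    - [0,0,0.3,0,0,0]
    - [0,0,0.3,0,0,0]
    - [0,0,0.3,0,0,0]

```text
t: 16.95
tool_pos: [0.6283, -0.0468, -0.0147]
eef_rot: [179.6, -0.2, -102.5]
wrist_force: [0.3, 0.2, 0.4]
finger_gap: 0.75
gripper_force: 0.0
```

Call:
send_rows:
  plan:
    - [0,0,0.2,0,0,0]
    - [0,0,0.2,0,0,0]

```text
t: 17.15
tool_pos: [0.6284, -0.0468, -0.0226]
eef_rot: [179.6, -0.2, -102.5]
wrist_force: [0.8, -0.6, 0.0]
finger_gap: 0.747
gripper_force: 0.0
```

Call:
send_rows:
  plan:
    - [0,0,0,0,0,0]
    - [0,0,0,0,0,0]
    - [0,0,0,0,0,0]
  grip: 0

```text
t: 17.45
tool_pos: [0.6286, -0.0467, -0.0218]
eef_rot: [179.7, -0.2, -102.5]
wrist_force: [0.2, -0.5, -0.7]
finger_gap: 0.504
gripper_force: 5.6
```

Call:
send_rows:
  plan:
    - [0,0,0,0,0,0]
    - [0,0,0,0,0,0]
  grip: 0.06

```text
t: 17.65
tool_pos: [0.6285, -0.0467, -0.0217]
eef_rot: [179.7, -0.2, -102.5]
wrist_force: [-1.6, 0.9, 1.3]
finger_gap: 0.47
gripper_force: 6.7
```

Call:
send_rows:
  plan:
    - [0,0,0,0,0,0]
    - [0,0,0,0,0,0]
  grip: 0.1

```text
t: 17.85
tool_pos: [0.6285, -0.0468, -0.0215]
eef_rot: [179.7, -0.2, -102.5]
wrist_force: [-3.5, 0.2, 5.0]
finger_gap: 0.45
gripper_force: 8.3
```

Call:
send_rows:
  plan:
    - [0,0,-0.3,0,0,0]
    - [0,0,-0.6,0,0,0]
    - [0,0,-0.6,0,0,0]
    - [0,0,-0.6,0,0,0]
    - [0,0,-0.6,0,0,0]

```text
t: 18.35
tool_pos: [0.6292, -0.0465, 0.0336]
eef_rot: [179.7, -0.2, -102.5]
wrist_force: [-0.0, -0.0, -1.3]
finger_gap: 0.454
gripper_force: 6.6
```

Run:
```python
from h import *
p,R=pose(); s=r.read_state(); print(p,s["finger_gap"],s["gripper_force"],s["wrist_force"])
c=cam("wrist")
im=c["frame"].astype(int); m=(im[...,0]>120)&(im[...,1]<70)&(im[...,2]<70)
n,l,st,ce=cv2.connectedComponentsWithStats(m.astype(np.uint8))
for i in range(1,n):
    if st[i,4]>60: print(st[i],(R.T@(px(c,*ce[i])-p)).round(4))
plan(p,R,np.array([.5885,-.1186,.07]),tgt(71,90),lab="standoff")
```

```text
[ 0.62921148 -0.04653831  0.03359373] 0.45413350225657806 6.6103874167311005 [-0.01932963 -0.0279776  -1.28565934]
[ 284  211   21  101 1385] [ 0.0038 -0.0135 -0.0449]
[ 341  211   23  101 1498] [ 0.004   0.0152 -0.0438]
standoff rows 5 [0.8, 0.21, -0.36] [0.01, -0.0, 0.15]
```

Call:
send_rows:
  plan:
    - [0.67,0.17,-0.3,0.01,0,0.12]
    - [0.67,0.17,-0.3,0.01,0,0.12]
    - [0.67,0.17,-0.3,0.01,0,0.12]
    - [0.67,0.17,-0.3,0.01,0,0.13]
    - [0.67,0.17,-0.3,0.01,0,0.13]

```text
t: 18.9
tool_pos: [0.5948, -0.1084, 0.0628]
eef_rot: [-179.9, -0.2, -107.9]
wrist_force: [-0.0, -0.4, -0.1]
finger_gap: 0.452
gripper_force: 6.6
```

Call:
send_rows:
  plan:
    - [0.67,0.17,-0.3,0,0,0.13]
    - [0,0,0,0,0,0]

```text
t: 19.1
tool_pos: [0.5877, -0.1204, 0.0696]
eef_rot: [-179.8, -0.2, -109.1]
wrist_force: [0.2, 0.0, -1.2]
finger_gap: 0.451
gripper_force: 6.6
```

```bash
cat > look.py <<'E'
from h import *
import pickle
a=np.radians(71); d=np.array([np.cos(a),np.sin(a),0])
p,R=pose(); s=r.read_state(); print(p,s["eef_rot"].round(2),s["finger_gap"],s["gripper_force"])
c=cam("wrist");pickle.dump(c,open("w6.pkl","wb"))
im=c["frame"].astype(int)
V=np.array([(u,v) for v in range(0,400,1) for u in range(200,440,1) if c["depth"][v,u]>0])
P=np.array([px(c,u,v) for u,v in V]); T=(P-p)@R
col=im[V[:,1],V[:,0]]
C=np.array([.5175,-.322,.045]); s=(P-C)@d; lat=(P-C)@np.cross(d,[0,0,1])
brass=(col[:,0]-col[:,2]>60)&(P[:,2]>.045)&(P[:,2]<.08)&(abs(lat)<.03)&(abs(s)<.07)
b=P[brass]
def f(k):
    z=np.array([np.cos(k[2]),np.sin(k[2]),0]); o=np.array([k[0],k[1],k[3]])
    return np.linalg.norm(np.cross(b-o,z),axis=1)-.02
if len(b)>200:
    sb=(b-C)@d; b=b[(sb>-.03)]; 
    # lateral centre only
    g=lambda k:f([C[0]+k[0]*d[1],C[1]-k[0]*d[0],k[1],k[2]])
    k=least_squares(g,[0,a,.045],loss="soft_l1",f_scale=.002).x
    print("housing lat off",k[0].round(4),"az",np.degrees(k[1]).round(2),"zaxis",k[2].round(4),"mouth end s",np.percentile((b-C)@d,[99,99.7]).round(4),len(b))
# things along axis beyond mouth
for lo in np.arange(.03,.10,.004):
    m=(s>lo)&(s<lo+.004)&(abs(lat)<.025)&(P[:,2]>.02)
    if m.sum()>4: print((lo*1000).round(),m.sum(),"lat",(np.percentile(lat[m],[2,98])*1000).round(1),"zmax",(np.percentile(P[m,2],98)*1000).round(1))
# jaws: points at tool x 65..100, near tongs height
j=(T[:,0]>.05)&(T[:,0]<.105)&(abs(T[:,1])<.035)&(T[:,2]<-.025)
q=T[j]
for lo in np.arange(.05,.105,.005):
    m=(q[:,0]>lo)&(q[:,0]<lo+.005); L=q[m&(q[:,1]<0)] if 0 else q[m][q[m][:,1]<0]; Rr=q[m][q[m][:,1]>0]
    if len(L) and len(Rr): print("jaw x",(lo*1000).round(),"L",(np.percentile(L[:,1],[5,95])*1000).round(1),"R",(np.percentile(Rr[:,1],[5,95])*1000).round(1),"top z",(np.percentile(q[m][:,2],5)*1000).round(1))
E
python3 look.py
```

```text
[ 0.58767636 -0.12044999  0.0695931 ] [-179.83   -0.2  -109.08] 0.4514377094822825 6.609981357178185
74.0 203 lat [-5.9  8.3] zmax 49.9
jaw x 50.0 L [-17.1 -14.3] R [15.7 18.5] top z -40.6
jaw x 55.0 L [-17.1 -14.4] R [16.  18.8] top z -40.8
jaw x 60.0 L [-17.4 -14.7] R [16.1 18.9] top z -40.6
jaw x 65.0 L [-17.5 -12.9] R [14.9 19.1] top z -40.9
jaw x 70.0 L [-16.7 -12.3] R [13.9 18.3] top z -41.7
jaw x 75.0 L [-16.6 -12.4] R [14.1 18.5] top z -41.7
jaw x 80.0 L [-16.7 -12.5] R [14.3 18.6] top z -41.7
jaw x 85.0 L [-17.  -12.6] R [14.4 18.9] top z -41.6
jaw x 90.0 L [-17.1 -12.7] R [14.6 19. ] top z -41.7
```

Call:
send_rows:
  plan:
    - [0.82,0,0,0,0,0]
    - [0.82,0,0,0,0,0]
    - [0.82,0,0,0,0,0]
    - [0.82,0,0,0,0,0]
    - [0,0,0,0,0,0]

```text
t: 19.65
tool_pos: [0.5659, -0.183, 0.0684]
eef_rot: [-179.9, -0.2, -109.0]
wrist_force: [-0.3, -0.1, -0.7]
finger_gap: 0.453
gripper_force: 6.6
```

```bash
python3 look.py
```

```text
[ 0.56593636 -0.18301794  0.06844861] [-179.93   -0.24 -109.05] 0.45281760640755075 6.609931924031116
housing lat off 0.0005 az 70.36 zaxis 0.0444 mouth end s [0.0465 0.0467] 4552
30.0 608 lat [-23.7  23.9] zmax 65.3
34.0 515 lat [-17.4  19.5] zmax 65.3
38.0 502 lat [-17.3  19.7] zmax 65.5
42.0 519 lat [-17.   19.1] zmax 65.2
46.0 547 lat [-15.7  17.2] zmax 63.5
50.0 271 lat [-18.   17.1] zmax 110.5
54.0 443 lat [-18.5  17.4] zmax 110.6
58.0 446 lat [-18.2  17.3] zmax 110.7
62.0 443 lat [-18.2  17.2] zmax 110.6
66.0 407 lat [-18.   17.3] zmax 110.7
70.0 413 lat [-17.8  17. ] zmax 110.4
74.0 289 lat [-18.   17.2] zmax 110.6
78.0 162 lat [-18.8  18. ] zmax 109.9
82.0 166 lat [-18.5  17.8] zmax 109.4
86.0 155 lat [-18.3  17.9] zmax 109.4
90.0 158 lat [-18.3  17.6] zmax 109.1
94.0 144 lat [-18.   17.3] zmax 109.5
98.0 156 lat [-17.7  17.4] zmax 109.7
jaw x 50.0 L [-17.  -14.3] R [15.7 18.4] top z -40.4
jaw x 55.0 L [-17.1 -14.5] R [15.9 18.7] top z -40.5
jaw x 60.0 L [-17.4 -14.6] R [16.2 18.9] top z -40.4
jaw x 65.0 L [-17.6 -12.8] R [14.7 19.1] top z -41.1
jaw x 70.0 L [-16.7 -12.3] R [13.9 18.4] top z -41.6
jaw x 75.0 L [-16.7 -12.4] R [14.  18.5] top z -41.6
jaw x 80.0 L [-16.8 -12.5] R [14.3 18.7] top z -41.8
jaw x 85.0 L [-17.  -12.6] R [14.4 18.8] top z -41.7
jaw x 90.0 L [-17.1 -12.7] R [14.6 19. ] top z -41.6
```

```bash
cat >> look.py <<'E'
m=(s>.052)&(s<.078)&(P[:,2]>.03)&(P[:,2]<.06)&(abs(lat)<.02)
k=P[m]; lt=lat[m]; ss=s[m]; print("knob pts",m.sum(),"s",(np.percentile(ss,[1,99])*1000).round(1))
g=lambda x:np.hypot(lt-x[0]-x[1]*(ss-.065),k[:,2]-x[2])-.008
x=least_squares(g,[0,0,.043],loss="soft_l1",f_scale=.001).x
K=C+.065*d+x[0]*np.cross(d,[0,0,1]); K[2]=x[2]
print("knob lat,slope,z",x.round(4),"K in tool",((K-p)@R).round(4))
E
python3 look.py | tail -2
```

```text
knob pts 963 s [52.2 75.4]
knob lat,slope,z [0.0011 0.0163 0.0423] K in tool [ 0.0829 -0.0003  0.0266]
```

Call:
send_rows:
  plan:
    - [-0.15,-0.06,0.3,0,0,0]
    - [0,0,0.6,0,0,0]
    - [0,0,0.6,0,0,0]
    - [0,0,0,0,0,0]

```text
t: 20.15
tool_pos: [0.5675, -0.178, 0.0359]
eef_rot: [179.9, -0.3, -108.9]
wrist_force: [0.8, 0.1, -1.3]
finger_gap: 0.453
gripper_force: 6.6
```

Call:
send_rows:
  plan:
    - [0,0,0.4,0,0,0]
    - [0,0,0.4,0,0,0]
    - [0,0,0.4,0,0,0]
    - [0,0,0.3,0,0,0]
    - [0,0,0,0,0,0]

```text
t: 20.65
tool_pos: [0.5685, -0.1786, 0.0075]
eef_rot: [-180.0, -0.2, -108.9]
wrist_force: [-0.5, 0.4, -1.7]
finger_gap: 0.452
gripper_force: 6.6
```

```bash
python3 look.py | grep -v "^[0-9]"
```

```text
[ 0.56850606 -0.17862628  0.00754498] [-179.98   -0.25 -108.93] 0.452348260151066 6.611723447567783
housing lat off 0.0007 az 70.58 zaxis 0.0443 mouth end s [0.0467 0.0469] 3562
jaw x 50.0 L [-17.  -14.2] R [15.7 18.6] top z -40.6
jaw x 55.0 L [-17.1 -14.5] R [15.9 18.7] top z -40.6
jaw x 60.0 L [-17.3 -14.6] R [16.2 19.1] top z -40.5
jaw x 65.0 L [-17.5 -12.7] R [14.7 19.2] top z -40.9
jaw x 70.0 L [-16.6 -12.3] R [13.9 18.3] top z -41.7
jaw x 75.0 L [-16.4  -0.7] R [ 0.9 18.1] top z -42.6
jaw x 80.0 L [-16.3  -0.7] R [ 0.6 18.2] top z -42.8
jaw x 85.0 L [-16.5  -0.7] R [ 0.6 18.3] top z -42.7
jaw x 90.0 L [-16.8  -0.7] R [ 0.6 18.5] top z -42.7
jaw x 95.0 L [-6.8 -0.3] R [0.5 7.9] top z -42.9
jaw x 100.0 L [-14.1  -0.7] R [ 0.5 15.7] top z -51.1
knob pts 3470 s [52.3 77.5]
knob lat,slope,z [0.0011 0.0084 0.0426] K in tool [ 0.0873  0.0006 -0.0347]
```

Call:
send_rows:
  plan:
    - [0,0,0,0,0,0]
    - [0,0,0,0,0,0]
  grip: 0.25

```text
t: 20.9
tool_pos: [0.5696, -0.1787, 0.0091]
eef_rot: [-179.8, -0.2, -108.9]
wrist_force: [-0.6, -0.2, -0.4]
finger_gap: 0.381
gripper_force: 8.2
```

Call:
send_rows:
  plan:
    - [0,0,0,0,0,0]
    - [0,0,0,0,0,0]
    - [0,0,0,0,0,0]
    - [0,0,0,0,0,0]
  grip: 1

```text
t: 21.3
tool_pos: [0.5695, -0.1786, 0.0089]
eef_rot: [-179.9, -0.2, -108.9]
wrist_force: [0.3, 1.4, 0.3]
finger_gap: 0.35
gripper_force: 59.8
```

Call:
send_rows:
  plan:
    - [-0.3,0,0,0,0,0]
    - [-0.4,0,0,0,0,0]
    - [-0.4,0,0,0,0,0]

```text
t: 21.6
tool_pos: [0.5766, -0.1572, 0.0086]
eef_rot: [-179.9, -0.2, -108.9]
wrist_force: [-0.8, -0.7, -0.0]
finger_gap: 0.349
gripper_force: 59.8
```

```bash
python3 look.py | grep -v "^jaw"
```

```text
[ 0.57662314 -0.15724898  0.00858614] [-179.88   -0.23 -108.93] 0.3485262509432154 59.808953404426575
54.0 379 lat [-10.1  12.2] zmax 54.1
58.0 652 lat [-9.9 12. ] zmax 54.5
62.0 629 lat [-9.8 11.8] zmax 54.6
66.0 461 lat [-10.4  14. ] zmax 58.7
70.0 1191 lat [-14.   16.3] zmax 59.4
74.0 378 lat [-6.5  8.7] zmax 50.8
78.0 450 lat [-9.7 12.3] zmax 51.0
82.0 581 lat [-10.3  12.9] zmax 50.6
86.0 562 lat [-10.4  13. ] zmax 50.8
90.0 512 lat [-10.1  13.2] zmax 50.7
94.0 553 lat [-10.3  13.1] zmax 50.4
98.0 248 lat [-10.8  13.2] zmax 49.7
knob pts 3687 s [55.6 77.6]
knob lat,slope,z [ 0.001  -0.0033  0.0464] K in tool [ 0.1102  0.0013 -0.0374]
```

Strainer is coming out (flange now at s ≈ 70 mm, basket visible behind it, no drag). I'll pull it clear and lift.

Call:
send_rows:
  plan:
    - [-0.5,0,0,0,0,0]
    - [-0.5,0,0,0,0,0]
    - [-0.5,0,0,0,0,0]
    - [-0.5,0,0,0,0,0]
    - [-0.4,0,0,0,0,0]

```text
t: 22.15
tool_pos: [0.5923, -0.1113, 0.0083]
eef_rot: [-179.9, -0.2, -108.9]
wrist_force: [0.6, -0.3, -1.3]
finger_gap: 0.347
gripper_force: 59.6
```

Call:
send_rows:
  plan:
    - [0,0,-0.4,0,0,0]
    - [0,0,-0.7,0,0,0]
    - [0,0,-0.8,0,0,0]
    - [0,0,-0.8,0,0,0]
    - [0,0,-0.8,0,0,0]

```text
t: 22.65
tool_pos: [0.592, -0.1126, 0.0805]
eef_rot: [-179.8, -0.2, -109.0]
wrist_force: [-0.6, 0.6, -1.6]
finger_gap: 0.345
gripper_force: 59.7
```

Call:
send_rows:
  plan:
    - [0,0,-0.8,0,0,0]
    - [0,0,-0.8,0,0,0]
    - [0,0,-0.8,0,0,0]
    - [0,0,-0.8,0,0,0]
    - [0,0,-0.8,0,0,0]

```text
t: 23.15
tool_pos: [0.5917, -0.1123, 0.1606]
eef_rot: [-179.8, -0.2, -109.0]
wrist_force: [0.1, -1.0, -1.4]
finger_gap: 0.35
gripper_force: 59.7
```

Call:
send_rows:
  plan:
    - [0,0,-0.8,0,0,0]
    - [0,0,-0.8,0,0,0]
    - [0,0,-0.6,0,0,0]
    - [0,0,-0.3,0,0,0]
    - [0,0,0,0,0,0]

```text
t: 23.65
tool_pos: [0.5921, -0.1117, 0.2096]
eef_rot: [-179.8, -0.2, -108.9]
wrist_force: [-0.1, 0.1, -1.6]
finger_gap: 0.35
gripper_force: 59.7
```

Run:
```python
from h import *
p,R=pose(); s=r.read_state(); print(p,s["finger_gap"],s["gripper_force"],s["wrist_force"].round(1),s["t"])
c=cam("wrist")
T=np.array([(px(c,u,v)-p)@R for v in range(0,300) for u in range(220,420) if c["depth"][v,u]>0])
for lo in np.arange(.06,.16,.006):
    m=(T[:,0]>lo)&(T[:,0]<lo+.006)&(T[:,2]<0)&(abs(T[:,1])<.03)
    if m.sum()>4:print((lo*1000).round(),m.sum(),"y",(np.percentile(T[m,1],[2,98])*1000).round(1),"z",(np.percentile(T[m,2],[2,98])*1000).round(1))
# housing from wrist/top: brass pts
C=np.array([.5175,-.322,.045]);a=np.radians(71);d=np.array([np.cos(a),np.sin(a),0])
for n in("wrist","top"):
    c=cam(n);im=c["frame"].astype(int)
    P=np.array([px(c,u,v) for v in range(0,400,1) for u in range(200,460,1) if c["depth"][v,u]>0 and im[v,u,0]-im[v,u,2]>60])
    P=P[(np.linalg.norm((P-C)[:,:2],axis=1)<.09)&(P[:,2]>.04)&(P[:,2]<.08)]
    if len(P)>20: print(n,len(P),P.mean(0),"s",np.percentile((P-C)@d,[1,99]).round(4),"z",np.percentile(P[:,2],98))
```

```text
[ 0.59209315 -0.11173474  0.20958799] 0.34983183687975933 59.68218505382538 [-0.1  0.1 -1.6] 23.65
60.0 214 y [-12.4  14. ] z [-39.3 -26.7]
66.0 255 y [-12.2  13.7] z [-40.6 -27.7]
72.0 413 y [-11.   12.7] z [-40.6 -25.9]
78.0 795 y [-10.9  12.5] z [-41.2 -34.9]
84.0 828 y [-10.8  12.7] z [-41.1 -35.1]
90.0 786 y [-10.6  12.5] z [-41.2 -34.6]
96.0 562 y [-6.4  8.9] z [-41.1 -33.5]
102.0 1374 y [-14.   16.3] z [-49.4 -24.4]
108.0 917 y [-9.5 12.2] z [-44.7 -34.9]
114.0 928 y [-9.5 12.4] z [-44.5 -33.6]
120.0 26 y [-10.2  12.9] z [-39.8 -31.9]
top 260 [ 0.51579402 -0.32078009  0.06168088] s [-0.0409  0.0454] z 0.070554093603777
```

Call:
send_rows:
  plan:
    - [0,0,0,0,0,0]
    - [0,0,0,0,0,0]
    - [0,0,0,0,0,0]
    - [0,0,0,0,0,0]
    - [0,0,0,0,0,0]

```text
t: 24.3
tool_pos: [0.5918, -0.1115, 0.2083]
eef_rot: [-179.9, -0.2, -108.9]
wrist_force: [0.0, -0.1, -1.3]
finger_gap: 0.353
gripper_force: 59.7
```

```bash
python3 -c "
from workcell import r
s=r.read_state();print(s['tool_pos'],s['finger_gap'],s['wrist_force']);print(r.hand_in())"
```

```text
[ 0.5917979  -0.11154864  0.20831546] 0.35295698867533964 [ 0.02360812 -0.10124328 -1.34595532]
the job is handed in; nothing more can be done
None
```

The job is handed in at about 24 s: the housing lies in the cradle, and the tongs hold the strainer by its knob, clear of the housing and about 24 cm above the bench.

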